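Run the board slide to the microscope and ease it to rest at the pointer

ROBOT

A 6-joint arm with a two-finger parallel gripper is mounted at the origin on the work surface. World frame = base frame: x ahead of the robot, y to its left, z up, the work surface at z = 0. Lengths are in m, angles in rad, forces in N, time in s.
With the tool pointing down it reaches from about 0.275 to 0.975 m from the base axis. Payload 8.4 kg.
Tool frame: the origin (TCP) lies at the very end of the fingers, on their centre line; the grasp point (between the pads) lies 19 mm behind it; z points along the fingers, y is the line along which they close (so a half turn about z gives the same grasp; the last joint's range is limited). The gripper opens to 92 mm and grips with 3 to 60 N. Pads are 20 mm wide; open, the fingers measure 128 mm over their backs; the gripper's body (75 mm by 189 mm) begins 69 mm behind the grasp point.
Start: joints at [-1.222, 0.353, 1.633, -0, 1.155, -0.002], TCP at [0.215, -0.587, 0.215] pointing down, gripper open.
Joint ranges: [-2.63, 2.63], [-0.92, 2.1], [0.06, 2.66], [-1.3, 4.44], [0, 2.69], [-3.02, 3.02]. Speed limits (rad/s): [2.22, 2.22, 2.79, 3.14, 3.14, 3.14].

INTERFACE

Orientations are given as a 3x3 rotation matrix whose columns are the frame's x, y, z axes.
In Python, from cell import manip gives the robot as it stands.
- The arm moves only by the tool send_rows, never from a script. Its argument "moves" is a list of rows, each a list of 4 numbers: the shift along the world's x, y, z in mm, then the turn about the world's z in rad. A call has 1 to 12 rows; each row is the pose to reach, as a shift and turn from the pose commanded when the call began; what a row does not reach only later rows make up. A row lasts 1/8 s, in which the tool goes at most 62.5 mm and 10.7 degrees, less where a joint would pass 70% of its speed; a pose out of reach is approached as far as the arm can. A call with a gripper value outside its range is refused whole. "claw" is the closure, from -1 (fully open) to 1 (shut), set as the call begins (left out, the last holds). The fingers move at their own pace and stop on an object; "grip_force" is the grip in N (left out, the last holds). Time passes only in rows, so rows that repeat a pose let the fingers close. It gives the time, the measured TCP pose, the force, the opening and the grip force at its end, in the units of the state.
- manip.sense(): the state, without advancing time (a new reading comes with each control period).
- manip.capture(name): name is "scene" or "top" or "wrist"; returns a dict with "image" (384x512x3 uint8, red, green, blue), "vfov" (degrees; the focal length in pixels is half the picture's height over the tangent of half this angle, whatever the lens; pixels are square), "cx", "cy" (the principal point, pixels), "cam_to_world" (4x4, takes a point from camera to world coordinates). Camera axes: x right, y up, looking along -z (the intrinsics and any distortion apply to the point x, -y, -z); pixel columns grow to the right and rows downward; lengths in m; the calibration is good to about 2 mm. A picture is of the moment at which its call begins. There is no depth.
- manip.close_job(): hands the job in; it is judged then, once.
The state is a dict: "clock": time; "q": joint angles; "qd": joint speeds; "joint_torque": joint torques, N m; "tcp_pos": TCP position; "ee_rot": TCP orientation; "contact_force": force on the tool from outside, world axes, zero at the start; "torque": the same for the moment, N m; "grip_width": finger opening in m; "grip_force": force on a finger pad.
Only numpy, scipy, OpenCV 4.12 (cv2) and the standard library are available. Lean on these libraries where they do the work, as an engineer would, in place of code of your own. Each camera call takes 0.05 s, during which the arm holds its last target. There are 200 camera calls.

TASK

Give the board carriage a gentle push on its back buffer so that it runs freely along its rail towards the microscope at 5 to 10 cm a second, then get ahead of it with shut fingers and brake it softly on its front buffer, so that it comes to rest with its index line at the microscope's pointer (to about a centimetre) and stays there untouched. The parts on the board are not soldered yet: push and brake by the sprung buffers only and never hard (under 6 N, no faster than 0.25 m/s), and do not touch the board. Keep the carriage off the bumpers at the rail's ends and leave the other things on the bench alone.

Things in the scene. Friction and masses are not known exactly. Their poses are not given: they have to be found in the camera images.
- rail: Fixed pale stone plate, 110 x 730 x 12 mm, with a steel rail (top 26 mm above the table) along its y axis. Origin: centre of its underside, at table height, z up. +y is the running direction, towards the microscope. The carriage's origin can run from y = -250 to +250 mm here; there its buffers meet bumpers on 70 mm wide end blocks, 54 mm tall, rubber fronts at y = -330 and +330 mm.
- carriage: Aluminium block, 120 wide (x) x 100 long (y, along the rail) x 40 mm high, axes as the rail's; origin: centre of its underside, 28 mm above the table. Spring buffers stick out 30 mm at both ends. Slides along the rail only, at rest near the -y end at first. Moving mass 2.0 kg nominal (hidden, +-30 %), drag 0.25 N per m/s, dry friction 0.006 N: coasts with a time constant of 8 s.
- buffer_front: Spring buffer in the carriage's leading (+y) end: dark solid block 100 mm wide, 28 mm high, 34 to 62 mm above the table, sticking out 30 mm; origin: lower middle of its flat end face, 80 mm in +y from the carriage's origin when free. Pressed in, it slides up to 30 mm into the carriage against 40 N/m with next to no damping (0.3 N per m/s): a carriage that runs on a still finger bounces back.
- buffer_back: The same spring buffer in the trailing (-y) end: end face 80 mm in -y from the carriage's origin when free, 34 to 62 mm above the table, 40 N/m, 30 mm travel; origin at the lower middle of its end face. Both buffers stand fully out at the start.
- board (a point): Middle of the upper face of the circuit board, 47 mm above the carriage's origin. The board sits in a black holder with two clamp bars, fixed on top of the carriage and covering all but 4 mm of its top; 112 x 92 mm, from 68 to about 80 mm above the table. Holder and board must not be touched (more than 1 N).
- index (a point): Top of the dark vertical index line on the carriage's +x side, at the middle of its length (63.5 mm in x, 0 in y, 32 mm above the carriage's origin). Its y in the rail's frame equals the carriage's.
- pointer (a point): Tip of the upright steel pointer on the fixed plate in front of the microscope, on the +x side of the rail, 70 mm from the rail's middle and 60 mm above the table; axes as the rail's frame. The carriage is at the mark when index and pointer have the same y in the rail's frame.
- microscope: Fixed low inspection microscope beyond the rail: base 120 x 120 mm centred 200 mm in +x from this origin, up to about 175 mm tall; pointer plate reaching to 70 mm from the rail's middle. Origin: on the rail's middle line, at table height, at the pointer's y; axes as the rail's frame.
- solder_spool: Bystander: green solder spool, 54 mm across, 40 mm tall, beyond the rail; leave it where it stands. Origin at the centre of its underside.
- cleaner_bottle: Bystander: clear bottle with black cap, 48 mm across, 120 mm tall, beyond the rail; leave it where it stands. Origin at the centre of its underside.
- flux_tin: Bystander: round flux tin, 64 mm across, 24 mm tall, robot side of the rail, left; leave it where it stands. Origin at the centre of its underside.
- screwdriver: Bystander: screwdriver lying flat, 170 mm, robot side, left; leave it where it stands. Origin at the centre of its underside.
- screw_tray: Bystander: yellow screw tray 90 x 130 x 25 mm, robot side of the rail, right; leave it where it stands. Origin at the centre of its underside.
- brush: Bystander: brush lying flat, 150 mm, beyond the rail; leave it where it stands. Origin at the centre of its underside.
- swarf_cup: Bystander: yellow cup, 60 mm across, 60 mm tall, left of the rail's far end; leave it where it stands. Origin at the centre of its underside.
Not all that is in view belongs to the job. Of the things that look like the microscope, the larger one is meant.

How it is judged:
By the outcome, as a careful person would: the job done as asked, in the order asked, and still so for the second after the job is handed in, with the robot touching nothing.
It also fails if it takes over 34 s, if anything falls off the work surface, if the arm or the gripper's body presses on something with over 40 N, if the wrist force passes 120 N, or if a joint passes its speed limit or range.

## Working session

There is one attempt and no reset: what is moved stays moved. The work goes in short steps, Python scripts to look and compute and a tool call to move; the robot and the scene stay as the last step left them, time stands still between calls to the robot, and variables do not carry over. Pictures are saved under pics/ and viewed, at most 10 in all, crops included, and the job is handed in when it is done.

Besides the shell and the picture viewer there is one more tool, called after "Call:" by a JSON object that holds its "method" and its "body". send_rows: Moves the arm, as the interface text tells. Its arguments: {"type":"object","properties":{"moves":{"type":"array"},"claw":{"type":"number"},"grip_force":{"type":"number"}},"required":["moves"]}

```bash
mkdir -p pics; ls
python3 - <<'E'
from cell import manip
import cv2,numpy as np
np.set_printoptions(precision=4,suppress=True)
for n in("scene","top"):
    c=manip.capture(n); cv2.imwrite(f"pics/{n}0.png",cv2.cvtColor(c["image"],cv2.COLOR_RGB2BGR))
    print(n,{k:v for k,v in c.items() if k!="image"})
    import pickle; pickle.dump(c,open(f"pics/{n}0.pkl","wb"))
s=manip.sense();print(s)
E
```

```text
pics
scene {'vfov': 51.5745537988611, 'cx': 255.18572187551388, 'cy': 192.91652381570705, 'cam_to_world': array([[ 0.5898, -0.5955,  0.5455,  1.0465],
       [ 0.8074,  0.4226, -0.4117, -0.4085],
       [ 0.0146,  0.6832,  0.7301,  0.902 ],
       [ 0.    ,  0.    ,  0.    ,  1.    ]])}
top {'vfov': 48.44865329097821, 'cx': 253.84543536111835, 'cy': 189.71574436150811, 'cam_to_world': array([[-0.0206,  0.9987, -0.0465,  0.3909],
       [-0.9998, -0.0203,  0.0077,  0.0917],
       [ 0.0068,  0.0467,  0.9989,  1.3304],
       [ 0.    ,  0.    ,  0.    ,  1.    ]])}
{'clock': 0.1, 'q': array([-1.2224,  0.3536,  1.634 ,  0.    ,  1.1552, -0.0024]), 'qd': array([-0.0003, -0.0005, -0.0005, -0.001 , -0.0008,  0.0003]), 'joint_torque': array([ -0.0009, -59.4911, -33.4931,   0.0698,   0.0186,  -0.    ]), 'tcp_pos': array([ 0.2147, -0.5865,  0.2139]), 'ee_rot': array([[ 0.9391,  0.3437, -0.0004],
       [ 0.3437, -0.9391,  0.0012],
       [ 0.    , -0.0012, -1.    ]]), 'contact_force': array([0.2016, 0.2143, 0.4401]), 'torque': array([ 0.0465, -0.0372, -0.0299]), 'grip_force': 0.0, 'grip_width': 0.09184520023182542}
```

View pics/scene0.png

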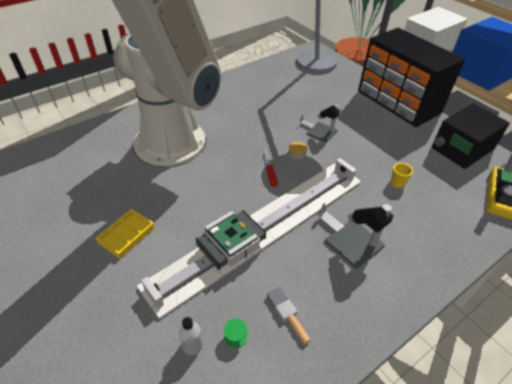

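View pics/top0.png

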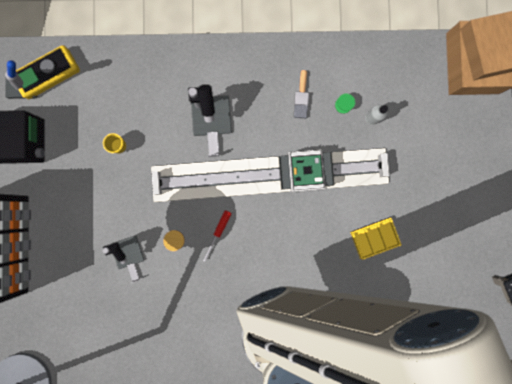

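The top view shows the carriage at (307,170) and the rail from (388,166) to (154,183), running left in the image. Two things look like the microscope: the larger one at (210,115) beyond the rail, with its pointer plate near (213,145), and a smaller one at (125,255) on the robot side. I take the larger one and check it in close crops.

Run:
```python
import cv2
a=cv2.imread("pics/top0.png")[70:215,140:400]; cv2.imwrite("pics/topc.png",cv2.resize(a,None,fx=3.07,fy=3.07,interpolation=cv2.INTER_CUBIC))
a=cv2.imread("pics/scene0.png")[150:320,130:400]; cv2.imwrite("pics/scenec.png",cv2.resize(a,None,fx=2.96,fy=2.96,interpolation=cv2.INTER_CUBIC))
```

```text
(no output)
```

View pics/topc.png

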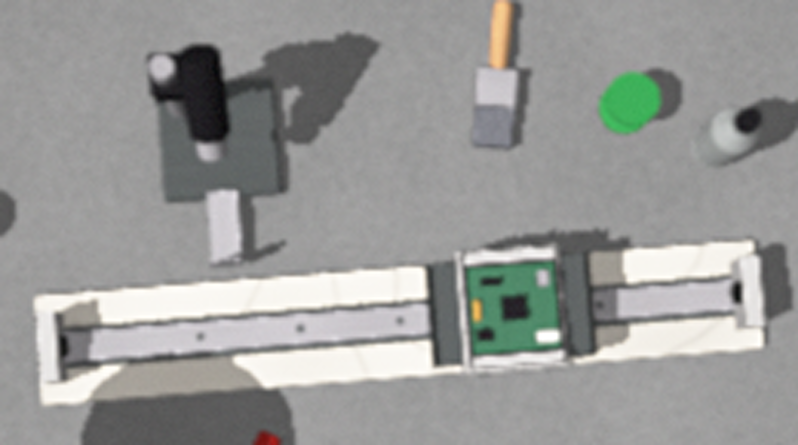

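View pics/scenec.png

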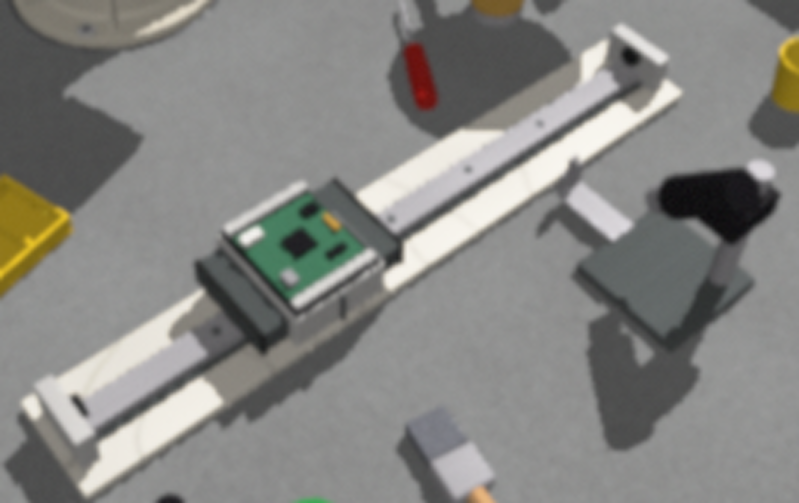

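```bash
cat > h.py <<'E'
import numpy as np,pickle
np.set_printoptions(precision=4,suppress=True)
def back(c,u,v,z):
    f=192/np.tan(np.radians(c["vfov"]/2)); M=c["cam_to_world"]
    d=M[:3,:3]@[(u-c["cx"])/f,-(v-c["cy"])/f,-1]; o=M[:3,3]
    return o+d*(z-o[2])/d[2]
def proj(c,p):
    f=192/np.tan(np.radians(c["vfov"]/2)); M=c["cam_to_world"]
    q=M[:3,:3].T@(np.asarray(p)-M[:3,3]); return np.array([c["cx"]-f*q[0]/q[2],c["cy"]+f*q[1]/q[2]])
E
python3 - <<'E'
from h import *
t=pickle.load(open("pics/top0.pkl","rb"));s=pickle.load(open("pics/scene0.pkl","rb"))
T=lambda x,y,z:back(t,140+(x+.5)/3.07-.5,70+(y+.5)/3.07-.5,z)
S=lambda x,y,z:back(s,130+(x+.5)/2.96-.5,150+(y+.5)/2.96-.5,z)
C=np.array([T(36,296,.012),T(41,404,.012),T(763,347,.012),T(752,240,.012)])
print(C,[np.linalg.norm(C[i]-C[i-1]) for i in range(4)])
o=C.mean(0); ydir=(C[0]+C[1]-C[2]-C[3])[:2];ydir/=np.linalg.norm(ydir);xdir=np.array([ydir[1],-ydir[0]])
print("rail",o,"yaw",np.degrees(np.arctan2(-ydir[0],ydir[1])))
R=lambda p:(round(1e3*float((p[:2]-o[:2])@xdir),1),round(1e3*float((p[:2]-o[:2])@ydir),1))
for n,p in dict(sc1=S(22,402,.012),sc2=S(88,497,.012),sc3=S(680,92,.012)).items(): print(n,R(p))
print("holder corners T(z~.078)",[R(T(*q,.078)) for q in((457,252),(558,248),(566,360),(468,369))])
print("buf front T",[R(T(*q,.062)) for q in((428,264),(434,366))],"back",[R(T(*q,.062)) for q in((588,252),(597,352))])
print("index S",R(S(345,293,.060)))
print("pointer S",R(S(575,160,.060)),"T",R(T(226,262,.06)))
print("pointer plate T z~.01",[R(T(*q,.012)) for q in((207,193),(242,190),(243,262),(213,264))])
print("mbase T",[R(T(*q,.012)) for q in((157,88),(163,202),(285,190),(272,78))])
E
```

```text
[[ 0.532   0.3971  0.012 ]
 [ 0.423   0.3931  0.012 ]
 [ 0.4656 -0.3357  0.012 ]
 [ 0.5745 -0.3283  0.012 ]] [np.float64(0.7266679528252), np.float64(0.10907043578113013), np.float64(0.7300179926197381), np.float64(0.10914264298233418)]
rail [0.4988 0.0315 0.012 ] yaw 3.352846264476858
sc1 (-53.4, -364.5)
sc2 (56.2, -364.6)
sc3 (52.7, 360.5)
holder corners T(z~.078) [(57.3, -57.7), (53.5, -155.0), (-54.6, -153.3), (-55.8, -58.9)]
buf front T [(49.8, -30.1), (-49.7, -27.8)] back [(49.3, -186.6), (-48.6, -186.8)]
index S (57.4, -103.0)
pointer S (75.3, 165.1) T (67.4, 165.7)
pointer plate T z~.01 [(145.5, 183.4), (145.8, 147.9), (72.6, 152.4), (72.9, 182.7)]
mbase T [(256.7, 226.1), (139.8, 228.5), (142.4, 104.4), (257.9, 108.8)]
```

```bash
cat >> h.py <<'E'
import cv2
O=np.array([.4988,.0315]);a=np.radians(3.353);YD=np.array([-np.sin(a),np.cos(a)]);XD=np.array([YD[1],-YD[0]])
def R(p): return np.array([(p[:2]-O)@XD,(p[:2]-O)@YD])*1e3
def W(x,y,z): return np.r_[O+(x*XD+y*YD)/1e3,z/1e3]
def green(c):
    h=cv2.cvtColor(c["image"],cv2.COLOR_RGB2HSV)
    m=cv2.inRange(h,(60,70,25),(90,220,190)); n,l,st,ce=cv2.connectedComponentsWithStats(m)
    best=[]
    for i in range(1,n):
        p=R(back(c,*ce[i],.075))
        if st[i,4]>60 and abs(p[0])<30 and abs(p[1])<280: best.append((int(st[i,4]),p))
    return max(best,key=lambda b:b[0]) if best else None
E
python3 - <<'E'
from h import *
t=pickle.load(open("pics/top0.pkl","rb"));s=pickle.load(open("pics/scene0.pkl","rb"))
print(green(t),green(s))
for n,y in(("ptr",166),("ptr-plate",166)): print(n,(proj(s,W(70,y,.06*1e3))-[130,150])*2.96,(proj(t,W(70,y,60))-[140,70])*3.07)
print("idx",(proj(s,W(63.5,-107,60))-[130,150])*2.96)
print("start push world",W(0,-215,42))
E
```

```text
(628, array([   0.8109, -106.8814])) (618, array([   1.5443, -109.7666]))
ptr [570.6462 155.3677] [224.5518 258.3423]
ptr-plate [570.6462 155.3677] [224.5518 258.3423]
idx [344.7316 298.9917]
start push world [ 0.5114 -0.1831  0.042 ]
```

Call:
{"method": "send_rows", "body": {"moves": [[25,33,-5,0.11],[54,73,-15,0.24],[84,115,-25,0.38],[114,156,-35,0.52],[144,197,-45,0.66],[174,238,-55,0.8],[204,279,-65,0.94],[234,320,-75,1.08],[264,361,-85,1.2],[290,396,-95,1.278],[296,404,-98,1.278],[296,404,-98,1.278]], "claw": 1, "grip_force": 30}}

```text
clock: 1.6
tcp_pos: [0.5105, -0.1827, 0.1162]
ee_rot: [[-0.058, 0.998, -0.001], [0.998, 0.058, 0.0], [0.0, -0.001, -1.0]]
contact_force: [0.5, 0.2, 0.1]
grip_width: 0.0007
grip_force: 0.0
```

Call:
{"method": "send_rows", "body": {"moves": [[1,0,-30,0],[1,0,-60,0],[1,0,-74,0],[1,0,-74,0]]}}

```text
clock: 2.1
tcp_pos: [0.5109, -0.1836, 0.0422]
ee_rot: [[-0.057, 0.998, -0.002], [0.998, 0.057, 0.0], [0.001, -0.001, -1.0]]
contact_force: [0.5, 0.7, 0.1]
grip_width: 0.0007
grip_force: 0.0
```

Run:
```python
from h import *
from cell import manip
for n in("scene","top"):
    c=manip.capture(n);print(n,green(c))
    if n=="scene": cv2.imwrite("pics/s1.png",cv2.resize(cv2.cvtColor(c["image"],cv2.COLOR_RGB2BGR)[130:320,120:400],None,fx=2.85,fy=2.85,interpolation=cv2.INTER_CUBIC))
s=manip.sense();print(s["clock"],s["tcp_pos"],R(s["tcp_pos"]),s["contact_force"])
```

```text
scene (599, array([   0.6101, -108.4921]))
top (630, array([   0.6697, -106.8212]))
2.2 [ 0.5121 -0.1836  0.0434] [   0.7042 -215.5166] [ 0.1541 -0.3548  0.3667]
```

View pics/s1.png

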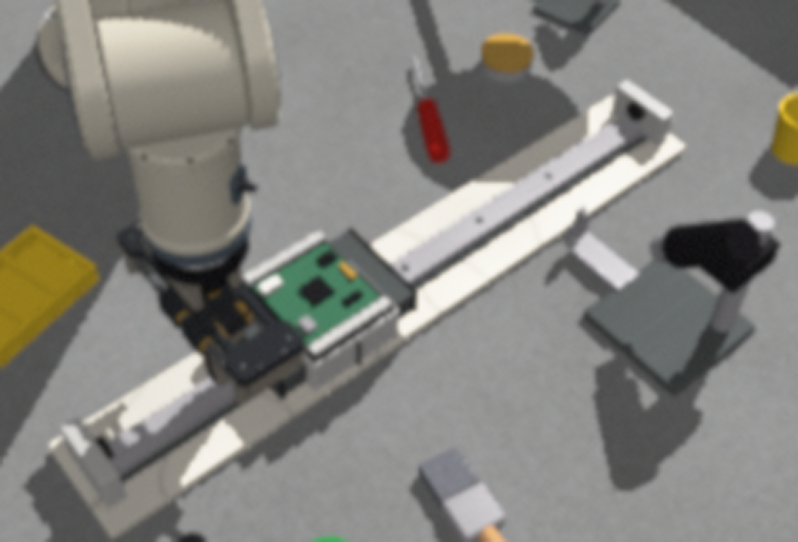

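Call:
{"method": "send_rows", "body": {"moves": [[-0.4,6,0,0],[-0.7,12,0,0],[-1.1,18,0,0],[-1.4,24,0,0],[-1.8,30,0,0],[-2.1,36,0,0],[-2.5,42,0,0],[-2.8,48,0,0],[-3.2,54,0,0],[-3.5,60,0,0],[-3.5,62,10,0],[-3.5,62,60,0]]}}

```text
clock: 3.7
tcp_pos: [0.5063, -0.1202, 0.1015]
ee_rot: [[-0.058, 0.998, -0.005], [0.998, 0.058, 0.001], [0.002, -0.005, -1.0]]
contact_force: [1.5, -0.2, 0.3]
grip_width: 0.0006
grip_force: 0.0
```

```bash
cat > look.py <<'E'
from h import *
from cell import manip
for n in("scene","top"):
    k=manip.sense()["clock"];c=manip.capture(n);print(n,k,green(c))
s=manip.sense();print(s["clock"],s["tcp_pos"],R(s["tcp_pos"]),s["contact_force"])
E
python3 look.py
```

```text
scene 3.7 (407, array([  4.6835, -29.6928]))
top 3.75 (626, array([  0.5192, -33.5532]))
3.8 [ 0.5113 -0.1216  0.1072] [   3.5732 -153.5819] [0.8295 0.2405 0.2673]
```

Call:
{"method": "send_rows", "body": {"moves": [[-2.3,40,10,0],[-5.6,95,10,0],[-8.8,150,10,0],[-12,205,10,0],[-15.2,260,10,0],[-18.5,315,10,0],[-21.5,365,5,0],[-22.5,381.6,-20,0],[-22.5,381.6,-60,0]]}}

```text
clock: 4.92
tcp_pos: [0.4869, 0.2629, 0.043]
ee_rot: [[-0.06, 0.998, 0.003], [0.998, 0.06, 0.002], [0.002, 0.003, -1.0]]
contact_force: [1.2, 0.3, -0.5]
grip_width: 0.0005
grip_force: 0.0
```

```bash
python3 look.py
```

```text
scene 4.925 (501, array([ 1.337 , 55.4301]))
top 4.975 (620, array([ 0.6166, 61.7986]))
5.025 [0.4831 0.2597 0.0395] [ -2.3193 228.752 ] [ 0.3635 -0.1038  0.3019]
```

Call:
{"method": "send_rows", "body": {"moves": [[0,0,0,0],[0,0,0,0],[0,0,0,0],[0,0,0,0],[0,0,0,0]]}}

```text
clock: 5.65
tcp_pos: [0.4859, 0.2607, 0.0429]
ee_rot: [[-0.058, 0.998, 0.0], [0.998, 0.058, 0.0], [0.0, 0.0, -1.0]]
contact_force: [-0.2, 0.7, -0.8]
grip_width: 0.0002
grip_force: 0.0
```

Run:
```python
from h import *
from cell import manip
P=[R(manip.sense()["tcp_pos"])]
k=manip.sense()["clock"];c=manip.capture("top");pickle.dump(c,open("pics/t2.pkl","wb"));print(k,green(c))
P+=[R(manip.sense()["tcp_pos"])]
print(P,manip.sense()["clock"],manip.sense()["q"])
```

```text
5.65 (613, array([  0.8014, 107.3699]))
[array([  0.5632, 229.5172]), array([  0.4925, 229.516 ])] 5.7 [0.4897 0.4647 1.9205 0.     0.7561 0.4318]
```

Call:
{"method": "send_rows", "body": {"moves": [[0,0,0,0],[0,0,0,0],[0,0,0,0],[-0.2,3.8,0,0],[-0.4,7.6,0,0],[-0.7,11.4,0,0],[-0.9,15.2,0,0],[-1.1,19,0,0],[-1.3,22.8,0,0],[-1.6,26.6,0,0],[-1.8,30.4,0,0],[-2,34.2,0,0]]}}

```text
clock: 7.2
tcp_pos: [0.4837, 0.2951, 0.0426]
ee_rot: [[-0.058, 0.998, -0.0], [0.998, 0.058, -0.0], [-0.0, -0.0, -1.0]]
contact_force: [0.9, -0.4, -0.4]
grip_width: 0.0001
grip_force: 0.0
```

```bash
python3 look.py
```

```text
scene 7.2 (425, array([  2.6484, 165.8312]))
top 7.25 (602, array([  2.0033, 167.9766]))
7.3 [0.4838 0.2952 0.0426] [  0.4408 264.1718] [-0.1193 -0.9731 -0.2293]
```

Call:
{"method": "send_rows", "body": {"moves": [[-0.5,10,0,0],[-1,18,10,0],[-1,18,50,0],[-1,18,80,0]]}}

```text
clock: 7.8
tcp_pos: [0.483, 0.3137, 0.1245]
ee_rot: [[-0.058, 0.998, 0.001], [0.998, 0.058, 0.001], [0.001, 0.001, -1.0]]
contact_force: [0.4, 0.9, 0.1]
grip_width: 0.0006
grip_force: 0.0
```

```bash
python3 look.py
```

```text
scene 7.8 (423, array([  2.3187, 168.2701]))
top 7.85 (619, array([  0.5858, 170.8777]))
7.9 [0.4848 0.3147 0.1265] [  2.5717 283.5419] [ 0.3439  0.9404 -0.0967]
```

Call:
{"method": "send_rows", "body": {"moves": [[0,10,20,0],[0,30,30,0],[0,50,40,0],[0,60,40,0],[0,60,40,0],[0,60,40,0],[0,60,40,0],[0,60,40,0]]}}

```text
clock: 8.9
tcp_pos: [0.4828, 0.3724, 0.1625]
ee_rot: [[-0.057, 0.998, -0.0], [0.998, 0.057, -0.0], [-0.0, -0.0, -1.0]]
contact_force: [0.7, 0.2, 0.5]
grip_width: 0.0004
grip_force: 0.0
```

```bash
cat >> look.py <<'E'
import sys
if len(sys.argv)>1:
    P=[]
    for n,z in(("scene",7),("top",7)):
        c=manip.capture(n);pickle.dump(c,open(f"pics/{n}_{sys.argv[1]}.pkl","wb"))
        u,v=proj(c,W(68,168,60)).round().astype(int)
        P.append(cv2.resize(cv2.cvtColor(c["image"],cv2.COLOR_RGB2BGR)[v-35:v+35,u-28:u+28],(400,500),interpolation=cv2.INTER_CUBIC)); print("crop origin",u-28,v-35,"scale",400/56)
    cv2.imwrite(f"pics/{sys.argv[1]}.png",np.hstack(P))
E
python3 look.py p1
```

```text
scene 8.9 (430, array([  1.7693, 169.5967]))
top 8.95 (615, array([  0.6943, 172.1894]))
9.0 [0.4829 0.3726 0.1626] [  4.0542 341.4351] [-0.496   0.1097  0.57  ]
crop origin 295 167 scale 7.142857142857143
crop origin 185 120 scale 7.142857142857143
```

View pics/p1.png

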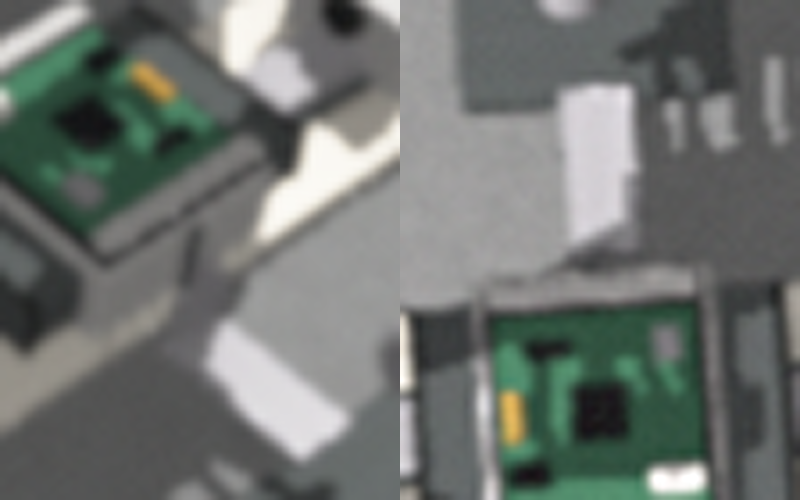

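```bash
python3 - <<'E'
from h import *
s=pickle.load(open("pics/scene0.pkl","rb"));t=pickle.load(open("pics/top0.pkl","rb"));P=[]
for c,(u,v) in((s,(295,167)),(t,(185,120))):
    P.append(cv2.resize(cv2.cvtColor(c["image"],cv2.COLOR_RGB2BGR)[v:v+70,u:u+56],(400,500),interpolation=cv2.INTER_CUBIC))
    for y in(162,166,170): print(y,(proj(c,W(70,y,60))-[u,v])*7.143+3, (proj(c,W(70,y,0))-[u,v])*7.143+3)
    for y in(168,172): print("idx",y,(proj(c,W(63.5,y,60))-[u,v])*7.143+3,(proj(c,W(63.5,y,30))-[u,v])*7.143+3)
cv2.imwrite("pics/ptr.png",np.hstack(P))
E
python3 look.py
```

```text
162 [194.4784 261.1959] [174.5985 357.615 ]
166 [201.4746 256.4986] [181.3639 352.9474]
170 [208.4488 251.816 ] [188.1089 348.2939]
idx 168 [193.1844 244.7046] [183.1327 293.8866]
idx 172 [200.1454 240.058 ] [189.9776 289.2525]
162 [213.5667 246.1941] [225.2531 264.0125]
166 [204.032  246.9375] [216.1464 264.7232]
170 [194.4966 247.6811] [207.0393 265.4339]
idx 168 [200.4233 262.7166] [206.7039 271.4536]
idx 172 [190.8855 263.4608] [197.3852 272.181 ]
scene 9.1 (429, array([  1.4563, 169.9667]))
top 9.15 (619, array([  0.9898, 172.5415]))
9.2 [0.4828 0.3728 0.1626] [  4.0076 341.6586] [-0.2908 -0.2034 -0.0597]
```

View pics/ptr.png

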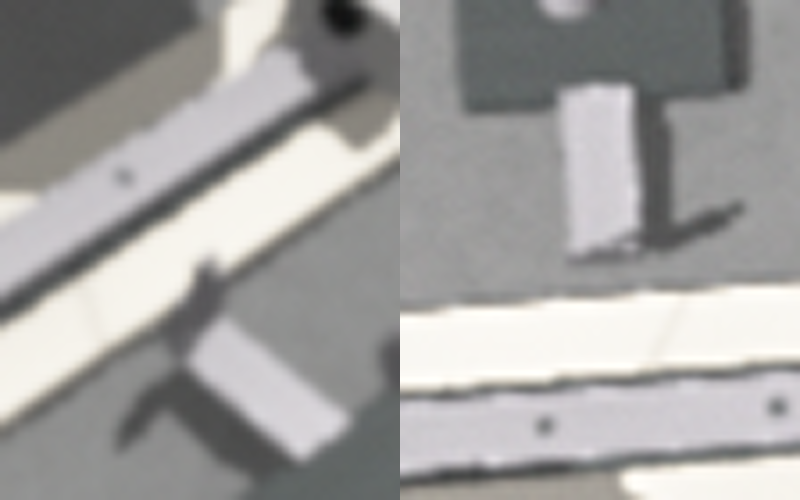

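Call:
{"method": "send_rows", "body": {"moves": [[0,0,0,0],[0,0,0,0],[0,0,0,0],[0,0,0,0],[0,0,0,0],[0,0,0,0],[0,0,0,0],[0,0,0,0]]}}

```text
clock: 10.2
tcp_pos: [0.4828, 0.3729, 0.1626]
ee_rot: [[-0.058, 0.998, 0.0], [0.998, 0.058, 0.0], [0.0, 0.0, -1.0]]
contact_force: [-0.2, 1.0, -0.0]
grip_width: 0.0003
grip_force: 0.0
```

```bash
python3 look.py
```

```text
scene 10.2 (431, array([  1.491 , 169.8962]))
top 10.25 (618, array([  0.7895, 172.0009]))
10.3 [0.4828 0.3729 0.1626] [  3.9982 341.7228] [-0.4799 -0.2131  0.4613]
```

```bash
python3 -c "
from cell import manip
print(manip.close_job())"
```

```text
the job is handed in; nothing more can be done
None
```

The carriage ran freely at about 9 falling to 6 cm/s, was braked on its front buffer, and came to rest untouched about 5–6 mm past the pointer, within the roughly one-centimetre tolerance; the job was handed in at about 10 s.

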